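# Load a test-board carrier under a spring clip

### The job

Load the board carrier into the test fixture: with one fingertip press the spring clip's long bar well down and keep it down, while the other fingertip pushes the carrier by its upright tab along the channel, under the raised jaw, until its front edge is fully home against the end stop. Then let the clip close onto the carrier and move clear. Only press and push: do not lift or tip the carrier, and leave the other things on the bench where they are.

Things in the scene. Friction and masses are not known exactly. Their poses are not given: they have to be found in the camera images.
- fixture: Grey fixture fixed to the bench, 190 mm (its x) by 119 mm (y), under 45 mm high. Origin on the bench, z up, +x the push direction (roughly away from the robot), +y left. A channel along x, centre line y = -27 mm, floor 12 mm above the bench, 42.4 mm between rails (tops 17 mm above the bench), open at the -x end, ends at a stop block, face at x = 70 mm, top 26 mm above the bench.
- stop_face (a point): Middle of the end stop's face at the level of the channel floor (fixture x = 70, y = -27, z = 12 mm); axes as the fixture's.
- clip (a joint): Angle of the brass spring clip, a see-saw on a rod along x at fixture y = 4, z = 22 mm (rod ends' bearings 30 mm high). 0 closed; grows as the press bar (left) goes down and the jaw (right) rises; hard stop at 0.30 rad. It springs back when released: 2.7 N on the bar starts it, about 5.5 N fully presses it. The carrier passes freely above 0.16; closed on the carrier it rests at about 0.11.
- press_bar (a point): Middle of the top of the clip's press bar, a flat strip 115 mm along the fixture's x (x = -90 to 25 mm) and 28 mm wide, centred at y = 38 mm, parallel to the channel and 65 mm left of its centre line: a finger can slide along it holding it down. Top 28 mm above the bench closed, 18 mm fully pressed. Slopes 8 degrees outer edge up when closed, 9 degrees the other way pressed.
- jaw (a point): Middle of the underside of the clip's jaw: fixture x = 55, y = -36, z = 14 mm when closed; moves with the clip. The jaw is 22 mm long, over fixture x = 44 to 66 mm. Closed it is only 2 mm above the channel floor and its square face blocks the carrier.
- carrier: Loose aluminium carrier lying in the channel, about 0.12 kg: a plate 70 mm long (x), 40 mm wide (y), 6 mm thick with a green circuit board on it and an upright tab along its rear (-x) edge. Origin at the centre of the underside, x towards the stop. It starts 35 to 55 mm short of the stop, its front edge outside the jaw.
- carrier_tab (a point): Middle of the rear face of the carrier's upright tab, the face to push. The tab is 34 mm wide (y), 4 mm thick, its top 28 mm above the plate's underside (40 mm above the bench). The face is at carrier x = -35 mm, flush with the plate's rear edge; this point is 17 mm above the underside. When the carrier is home the face is at fixture x = 0.
- carrier_front (a point): Middle of the lower front edge of the carrier (carrier x = +35 mm); meets point stop_face when home.
- window: Bystander: brass disc with amber glass, 54 mm across, 11 mm high, beside the fixture. Origin under its centre.
- sensor_puck: Bystander: grey round sensor head, 62 mm across, 25 mm high, beside the fixture. Origin under its centre.
- screwdriver: Bystander: screwdriver 160 mm long lying along its x beside the fixture, under 35 mm high.
- spare_board: Bystander: spare green circuit board 70 x 50 mm, 9 mm high over its connector. Origin under its centre.
- multimeter: Bystander: yellow multimeter 150 x 80 mm, 42 mm high, lying flat. Origin under its centre.
- tape_roll: Bystander: roll of tape lying flat, 90 mm across, 20 mm high. Origin under its centre.
- cleaner_jar: Bystander: white jar 60 mm across, 75 mm high. Origin under its centre.
Things that resemble listed ones, but are neither listed nor needed, are in the scene too. Of the things that look like the carrier, the smallest one is meant.

How it is judged:
On the way, in this order (a step that is already met when the one before it is completed fails the run):
1. a finger holds the clip open (above 0.18 rad) while the carrier's front is still at least 26 mm short of the stop, outside the jaw (value of joint clip above 0.18 rad and contact force between the fingers and clip above 0.5 N and x of carrier_front in the frame of stop_face below -0.026 m), for 0.1 s.
2. with the clip still held open by a finger, a finger pushes the carrier under the jaw (front 5 to 20 mm from the stop) (value of joint clip above 0.14 rad and contact force between the fingers and clip above 0.5 N and contact force between the fingers and carrier above 0.02 N and x of carrier_front in the frame of stop_face between -0.02 and -0.005 m).
3. the carrier is home, within 3 mm of the stop, while a finger still holds the clip open (value of joint clip above 0.14 rad and contact force between the fingers and clip above 0.5 N and x of carrier_front in the frame of stop_face above -0.003 m), for 0.1 s.
At the end, for the whole second after the job is handed in: The carrier lies flat in the channel with its front edge within 3 mm of the end stop, at rest, and the released clip has closed onto it (clip angle 0.07 to 0.14 rad, jaw pressing on it with more than 0.5 N) (x of carrier_front in the frame of stop_face above -0.003 m and angle between carrier's own z axis and vertical below 0.05 rad and height (world z) of carrier below 0.015 m and linear speed of carrier below 0.01 m/s and value of joint clip between 0.07 and 0.14 rad and contact force between clip and carrier above 0.5 N); the robot touches nothing.
It fails at once if the carrier is lifted more than 6 mm off the channel floor (height (world z) of carrier above 0.018 m).
It fails at once if the carrier is tipped by more than 0.15 rad (angle between carrier's own z axis and vertical above 0.15 rad).
It fails at once if a bystander is moved more than 20 mm (distance of any of window, sensor_puck, screwdriver, spare_board, multimeter, tape_roll, cleaner_jar from where it was at the start of the episode above 0.02 m).
It also fails if it takes over 35 s, if anything falls off the work surface, if the arm or the gripper's body presses on something with over 40 N, if the wrist force passes 120 N, or if a joint passes its speed limit or range.

### The arm

A 6-joint arm with a two-finger parallel gripper is mounted at the origin on the work surface. World frame = base frame: x ahead of the robot, y to its left, z up, the work surface at z = 0. Lengths are in m, angles in rad, forces in N, time in s.
With the tool pointing down it reaches from about 0.25 to 0.775 m from the base axis. Payload 4 kg.
Tool frame: the origin (TCP) lies midway between the tips of the shut fingers; the grasp point (between the pads) lies 19 mm behind it; z points along the fingers, y is the line along which they close (so a half turn about z gives the same grasp; the last joint's range is limited). The gripper opens to 85 mm and grips with 20 to 120 N. Pads are 22 mm wide; open, the fingers measure 114 mm over their backs; the gripper's body (76 mm by 85 mm) begins 54 mm behind the grasp point. The pads swing forward as they close: fully open they stand 13 mm farther back than shut.
Start: joints at [-1.353, 0.087, 1.371, -0, 1.684, -0.103], TCP at [0.173, -0.522, 0.231] pointing down, gripper open.
Joint ranges: [-3.1, 3.1], [-0.76, 2.03], [0.27, 2.55], [-1.08, 4.22], [0.17, 2.65], [-2.57, 2.57]. Speed limits (rad/s): [2.79, 2.79, 3.14, 3.14, 3.14, 3.14].

### API

Orientations are given as a rotation vector (axis times angle).
In Python, from rig import bot, capture, camera_model, workorder, search_frame gives the robot as it stands.
- The arm moves only by the tool carry_out, never from a script. Its argument "increments" is a list of rows, each a list of 3 entries, a list of its own where there are three numbers: the shift along the world's x, y, z in mm, then the turn, a rotation vector about the world's x, y, z in rad, then the closure in counts, from 0 (fully open) to 255 (shut). In form: [[[tx, ty, tz], [rx, ry, rz], gripper], ...]. A call has 1 to 5 rows; each row is the pose to reach, as a shift and turn from the pose commanded when the call began; what a row does not reach only later rows make up. A row lasts 1/12 s, in which the tool goes at most 41.7 mm and 7.16 degrees, less where a joint would pass 70% of its speed; a pose out of reach is approached as far as the arm can. A call with a gripper value outside its range is refused whole. The fingers move at their own pace and stop on an object; "force" is the grip in N (left out, the last holds). Time passes only in rows, so rows that repeat a pose let the fingers close. It gives the time, the measured TCP pose, the force, the opening and the grip force at its end, in the units of the state.
- bot.sense(): the state, without advancing time (a new reading comes with each control period).
- capture(name): name is "scene" or "top" or "wrist"; returns (picture, depth): 420x560x3 uint8, blue, green, red; 420x560 float32, m along the optical axis (not along the pixel's ray), 0 where there is no reading.
- camera_model(name): a dict with "K" (3x3 intrinsics, pixels), "k1" (the pictures are not rectified: a ray, as slopes to the right and down, at radius r is drawn at 1 + k1 r^2 times it, then the intrinsics apply), "extrinsics" (4x4, takes a point from camera to world coordinates); the wrist camera has in their place "T_tool_cam" (4x4, takes a point from camera to tool coordinates, whose origin is the TCP and whose axes are the flange's). Camera axes: x right, y up, looking along -z (the intrinsics and any distortion apply to the point x, -y, -z); pixel columns grow to the right and rows downward; lengths in m; the calibration is good to about 2 mm. A picture is of the moment at which its call begins: read the wrist's pose just before it. camera_model takes no time and is no camera call.
- workorder.job_done(): hands the job in; it is judged then, once.
Trained networks look in the newest picture that a camera, given by its name, has taken for a name from the list of things; names that differ only in an ending like _2 or _b are one class to them, and where a whole thing is asked for, a point or a joint stands for the part that bears it (a point fixed in the world has none). Each returns a list of dicts, best first, with "confidence" (0 to 1); they miss things now and then, are a little off and sometimes report something else, mostly with a low value. They report only what shows in the picture. A call takes as long as a camera call. They do not tell look-alikes from the thing itself.
- search_frame(camera, label): "point" ([x, y, z] in m, in world coordinates, good to about 4 mm: the middle of the surface that is visible of it).
The state is a dict: "time_s": time; "q": joint angles; "qd": joint speeds; "effort": joint torques, N m; "tool_pos": TCP position; "ee_rot": TCP orientation; "wrist_force": force on the tool from outside, world axes, zero at the start; "moment": the same for the moment, N m; "grip_width": finger opening in m; "finger_force": force on a finger pad.
Only numpy, scipy, OpenCV 4.12 (cv2) and the standard library are available. Lean on these libraries where they do the work, as an engineer would, in place of code of your own. Each camera call takes 0.05 s, during which the arm holds its last target. There are 200 camera calls.

## Working session

There is one attempt and no reset: what is moved stays moved. The work goes in short steps, Python scripts to look and compute and a tool call to move; the robot and the scene stay as the last step left them, time stands still between calls to the robot, and variables do not carry over. Pictures are saved under pics/ and viewed, at most 10 in all, crops included, and the job is handed in when it is done.

Besides the shell and the picture viewer there is one more tool, called after "Emit:" by a JSON object that holds its "api" and its "payload". carry_out: Moves the arm, as the interface text tells. Its arguments: {"type":"object","properties":{"increments":{"type":"array"},"force":{"type":"number"}},"required":["increments"]}

```bash
ls; mkdir -p pics; cat > h.py <<'E'
import numpy as np, cv2
from rig import bot, capture, camera_model, workorder, search_frame
def cloud(name, depth, T=None):
    m=camera_model(name); K=np.array(m["K"]); k1=m["k1"]
    h,w=depth.shape; v,u=np.mgrid[:h,:w].astype(float)
    xy=np.stack([(u-K[0,2])/K[0,0],(v-K[1,2])/K[1,1]],-1); d=xy.copy()
    for _ in range(8): xy=d/(1+k1*(xy**2).sum(-1,keepdims=True))
    P=np.stack([xy[...,0]*depth,-xy[...,1]*depth,-depth],-1)
    T=np.array(m["extrinsics"]) if T is None else T
    return P@T[:3,:3].T+T[:3,3]
def wristT():
    s=bot.sense(); T=np.eye(4); T[:3,:3]=cv2.Rodrigues(np.array(s["ee_rot"],float))[0]; T[:3,3]=s["tool_pos"]
    return T@np.array(camera_model("wrist")["T_tool_cam"])
E
python3 - <<'E'
from h import *
for c in ("top","scene"):
    im,d=capture(c); cv2.imwrite(f"pics/{c}1.png",im); np.savez(f"{c}.npz",im=im,d=d,P=cloud(c,d))
    if c=="top":
      for l in ["fixture","clip","press_bar","jaw","carrier","carrier_tab","window","sensor_puck","screwdriver","spare_board","multimeter","tape_roll","cleaner_jar"]:
        print(l,[(np.round(r["point"],3).tolist(),round(r["confidence"],2)) for r in search_frame(c,l)])
s=bot.sense(); print(s)
E
```

```text
pics
fixture [([0.572, -0.023, 0.009], 0.57)]
clip [([0.544, -0.023, 0.028], 0.66)]
press_bar [([0.549, -0.02, 0.027], 0.65)]
jaw []
carrier [([0.568, -0.069, 0.014], 0.89), ([0.369, -0.083, 0.009], 0.77), ([0.52, -0.263, 0.008], 0.6)]
carrier_tab [([0.522, -0.265, 0.008], 0.81), ([0.366, -0.084, 0.005], 0.77), ([0.569, -0.067, 0.016], 0.65), ([0.57, -0.024, 0.008], 0.46)]
window [([0.564, 0.112, 0.013], 0.71)]
sensor_puck [([0.477, 0.076, 0.024], 0.8)]
screwdriver [([0.591, -0.136, 0.023], 0.76), ([0.421, -0.486, 0.036], 0.28), ([0.542, 0.437, 0.022], 0.18)]
spare_board [([0.667, -0.204, 0.005], 0.87)]
multimeter [([0.423, -0.489, 0.037], 0.86)]
tape_roll [([0.541, 0.439, 0.022], 0.72)]
cleaner_jar [([0.598, -0.398, 0.073], 0.93)]
{'time_s': 0.75, 'q': array([-1.35309140e+00,  8.71629121e-02,  1.37064388e+00, -9.14407980e-06,
        1.68357629e+00, -1.03101882e-01]), 'qd': array([ 0.00204513,  0.00014583,  0.00146907,  0.00142689, -0.00054686,
       -0.00140823]), 'effort': array([-6.92115518e-04, -3.51637101e+01, -3.13416588e+01, -1.61407870e-04,
        6.25540110e-05,  6.62979517e-06]), 'tool_pos': array([ 0.17343351, -0.52198278,  0.23138968]), 'ee_rot': array([3.10105702e+00, 5.01728914e-01, 4.60404859e-06]), 'wrist_force': array([ 0.5926755 , -1.27699453,  0.04229331]), 'moment': array([0.03716031, 0.01046996, 0.0057327 ]), 'finger_force': 0.0, 'grip_width': 0.08550919147373391}
```

View pics/top1.png

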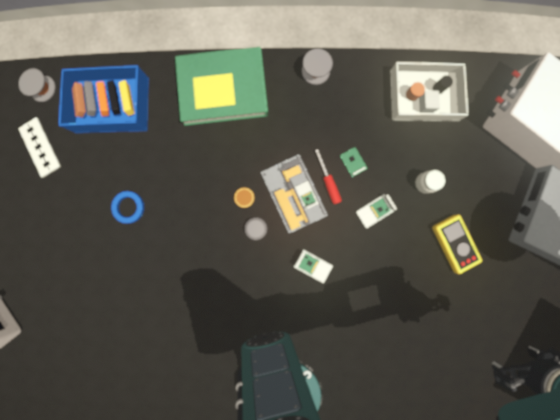

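View pics/scene1.png

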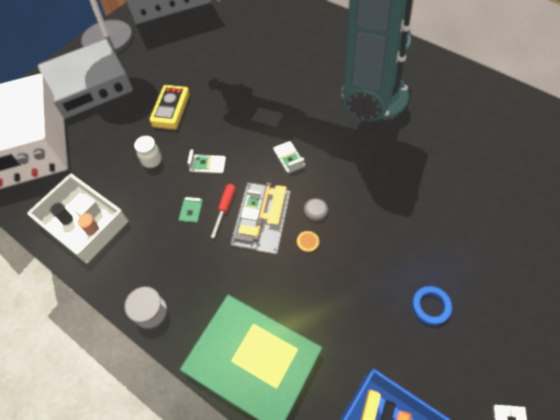

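The top view shows three carrier look-alikes: (307,195) in the fixture channel, (313,266) and (377,210) loose on the bench. The one in the channel looks smallest and fits "lying in the channel". I'll measure the fixture and enlarge that area.

```bash
python3 - <<'E'
from h import *
z=np.load("top.npz"); P=z["P"]; im=z["im"]
r=np.hypot(P[...,0]-.565,P[...,1]+.03)
m=((P[...,2]>.006)&(r<.15)&(z["d"]>0)).astype(np.uint8)
n,l,st,c=cv2.connectedComponentsWithStats(m)
for i in range(1,n):
    if st[i,4]>60:
        q=P[l==i]; print(st[i].tolist(), np.round(q.mean(0),3), cv2.minAreaRect((q[:,:2]*1000).astype(np.float32)))
for b in [(307,195),(313,266),(377,210)]: print(b,P[b[1],b[0]])
print(np.round(camera_model("wrist")["T_tool_cam"],3), camera_model("wrist")["K"])
c=im[135:290,225:415]; cv2.imwrite("pics/crop1.png",cv2.resize(c,None,fx=3.8,fy=3.8,interpolation=cv2.INTER_CUBIC))
E
```

```text
[316, 150, 25, 54, 319] [ 0.596 -0.132  0.022] ((620.5858154296875, -126.94082641601562), (159.13990783691406, 30.674325942993164), 20.343664169311523)
[273, 155, 54, 78, 2156] [ 0.568 -0.044  0.02 ] ((572.1869506835938, -30.977935791015625), (190.5220947265625, 118.38235473632812), 23.97088050842285)
[240, 188, 14, 19, 207] [0.562 0.103 0.011] ((562.7080078125, 101.09776306152344), (36.522586822509766, 51.031463623046875), 89.84701538085938)
[247, 218, 20, 21, 269] [0.48  0.07  0.024] ((481.8717041015625, 69.22561645507812), (61.1346435546875, 39.07683563232422), 44.11631774902344)
(307, 195) [ 0.56609448 -0.06824067  0.01958102]
(313, 266) [ 0.36800688 -0.08377432  0.00974233]
(377, 210) [ 0.52333612 -0.26773177  0.00460726]
[[ 0.     0.948  0.318  0.083]
 [ 1.    -0.     0.    -0.001]
 [ 0.     0.318 -0.948 -0.144]
 [ 0.     0.     0.     1.   ]] [[330.09360251   0.         285.3663685 ]
 [  0.         330.09360251 210.90652913]
 [  0.           0.           1.        ]]
```

View pics/crop1.png

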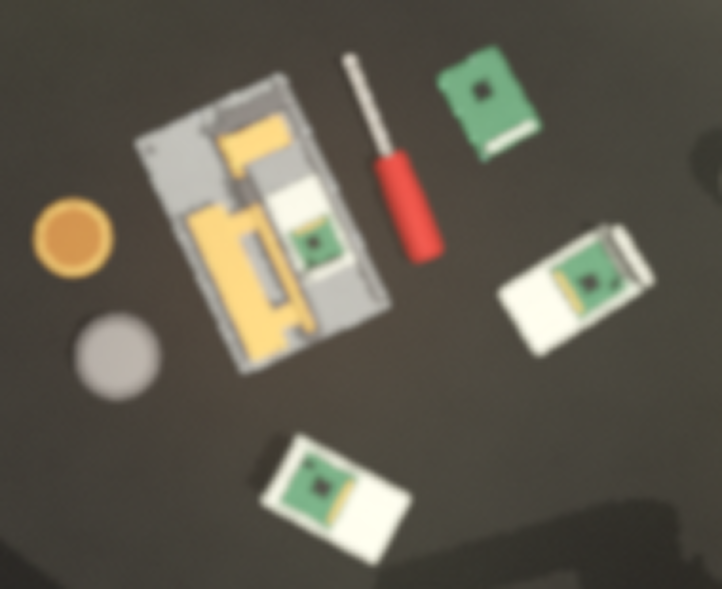

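In the crop, the carrier in the channel (315,225) is narrower than the loose ones at (335,498) and (575,290), so it is the one meant. Fixture centre is about (572,-31) mm and yaw about 24°. I'm moving above it for a close look.

Emit:
{"api": "carry_out", "payload": {"increments": [[[24,32,0],[0,0,0.02],90],[[48,64,0],[0,0,0.04],90],[[72,96,0],[0,0,0.06],90],[[96,128,0],[0,0,0.08],90],[[120,160,0],[0,0,0.097],90]], "force": 20}}

```text
time_s: 1.17
tool_pos: [0.2941, -0.3605, 0.2315]
ee_rot: [3.073, 0.651, 0.001]
wrist_force: [0.7, -0.2, 0.2]
grip_width: 0.0552
finger_force: 0.0
```

Emit:
{"api": "carry_out", "payload": {"increments": [[[24,32,0],[0,0,0],90],[[48,64,0],[0,0,0],90],[[72,96,0],[0,0,0],90],[[96,128,0],[0,0,0],90],[[120,160,0],[0,0,0],90]]}}

```text
time_s: 1.58
tool_pos: [0.4142, -0.2002, 0.2317]
ee_rot: [3.072, 0.651, 0.001]
wrist_force: [0.9, -0.9, -0.1]
grip_width: 0.055
finger_force: 0.0
```

Emit:
{"api": "carry_out", "payload": {"increments": [[[24,32,0],[0,0,0],90],[[48,64,0],[0,0,0],90],[[72,96,0],[0,0,0],90],[[96,128,0],[0,0,0],90],[[120,160,0],[0,0,0],90]]}}

```text
time_s: 2.0
tool_pos: [0.5343, -0.0401, 0.2316]
ee_rot: [3.073, 0.652, 0.001]
wrist_force: [0.1, 0.1, 0.9]
grip_width: 0.0551
finger_force: 0.0
```

Emit:
{"api": "carry_out", "payload": {"increments": [[[0,0,-10],[0,0,0],90],[[0,0,-10],[0,0,0],90],[[0,0,-10],[0,0,0],90]]}}

```text
time_s: 2.25
tool_pos: [0.5327, -0.042, 0.2204]
ee_rot: [-3.073, -0.652, 0.004]
wrist_force: [-0.4, -0.5, -0.3]
grip_width: 0.0551
finger_force: 0.0
```

```bash
python3 - <<'E'
from h import *
s=bot.sense(); print(s["tool_pos"],s["ee_rot"],s["grip_width"],s["wrist_force"])
T=wristT(); im,d=capture("wrist"); P=cloud("wrist",d,T); np.savez("w.npz",im=im,d=d,P=P); cv2.imwrite("pics/w1.png",im)
m=((P[...,2]>.006)&(P[...,2]<.05)&(d>0)&(np.hypot(P[...,0]-.565,P[...,1]+.03)<.15)).astype(np.uint8)
n,l,st,c=cv2.connectedComponentsWithStats(m); i=1+st[1:,4].argmax(); q=P[l==i]
print(st[i], cv2.minAreaRect((q[:,:2]*1000).astype(np.float32)))
a=np.deg2rad(24); R=np.array([[np.cos(a),np.sin(a)],[-np.sin(a),np.cos(a)]])
F=(P[...,:2]*1000-[572.2,-31])@R.T
Z=P[...,2]*1000
for y in (-27,38,-50,4):
    print("y",y)
    for x in range(-100,100,5):
        k=(abs(F[...,0]-x)<2.5)&(abs(F[...,1]-y)<3)&(d>0)&(Z<60)
        if k.any(): print(x,np.round(np.percentile(Z[k],[10,50,90]),1).tolist(),end=" ")
    print()
E
```

```text
[ 0.5327466  -0.04204526  0.22036366] [-3.07293206 -0.65221248  0.00399702] 0.05509846232273414 [-0.43933723 -0.52360275 -0.29174338]
[  242    45   112   187 14829] ((574.7139282226562, -33.560882568359375), (189.08444213867188, 115.49828338623047), 24.02766990661621)
y -27
-100 [-0.1, 0.7, 1.4] -95 [11.6, 11.8, 12.0] -90 [11.9, 13.0, 13.9] -85 [11.5, 12.7, 13.3] -80 [11.9, 12.7, 13.5] -75 [11.9, 12.8, 13.9] -70 [11.6, 12.7, 13.3] -65 [12.1, 12.8, 14.0] -60 [11.6, 12.4, 13.9] -50 [23.2, 39.2, 41.2] -45 [18.9, 19.8, 20.7] -40 [19.1, 20.5, 21.1] -35 [19.5, 20.5, 21.4] -30 [21.1, 21.6, 22.4] -25 [21.4, 22.0, 23.1] -20 [19.6, 20.7, 21.5] -15 [19.9, 20.8, 21.6] -10 [18.6, 19.1, 20.4] -5 [18.5, 19.2, 20.2] 0 [19.0, 19.5, 20.1] 5 [18.5, 19.2, 19.9] 10 [18.1, 19.4, 20.6] 15 [18.4, 19.4, 20.5] 20 [12.3, 13.5, 14.3] 25 [12.4, 13.0, 14.1] 30 [12.1, 13.2, 14.1] 35 [11.8, 12.7, 13.5] 40 [12.2, 13.1, 13.8] 45 [11.6, 13.8, 29.8] 50 [28.6, 29.3, 29.9] 55 [28.3, 29.0, 29.8] 60 [28.4, 29.1, 30.1] 65 [28.3, 29.0, 29.8] 70 [13.1, 14.2, 25.9] 75 [26.2, 27.2, 28.2] 80 [26.0, 27.1, 28.3] 85 [25.9, 27.3, 2
[... 1937 characters left out ...]
1, 26.6] -60 [5.3, 24.1, 26.5] -55 [5.1, 23.9, 26.4] -50 [5.1, 24.2, 26.3] -45 [5.8, 24.2, 27.0] -40 [5.2, 24.3, 26.6] -35 [4.6, 24.6, 26.9] -30 [5.4, 23.0, 27.1] -25 [5.3, 25.3, 27.3] -20 [4.7, 25.5, 27.0] -15 [5.6, 25.3, 26.6] -10 [6.1, 25.5, 27.4] -5 [5.7, 24.8, 27.5] 0 [24.8, 26.4, 27.2] 5 [24.7, 26.2, 27.2] 10 [24.4, 25.7, 27.4] 15 [17.7, 26.2, 28.9] 20 [28.4, 29.8, 31.2] 25 [28.8, 30.2, 31.2] 30 [28.3, 30.0, 31.5] 35 [27.3, 29.2, 30.6] 40 [5.3, 26.0, 27.7] 45 [4.6, 25.4, 27.5] 50 [5.0, 25.7, 27.8] 55 [6.1, 25.3, 28.9] 60 [5.6, 25.5, 27.9] 65 [6.0, 25.8, 28.6] 70 [11.0, 26.8, 31.3] 75 [30.7, 31.4, 32.3] 80 [12.1, 13.8, 31.1] 85 [5.6, 13.0, 13.8] 90 [4.8, 12.8, 14.1] 95 [4.5, 12.9, 13.6]
```

View pics/w1.png

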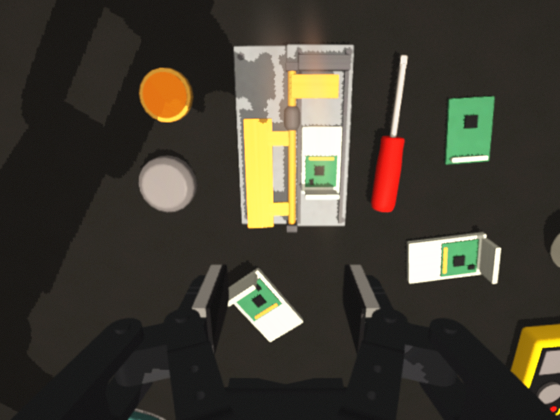

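The wrist view shows the carrier in the channel at (320,165) with its tab at (320,195), and the bar at (258,175). In the fixture frame, the tab face is at x≈-53 and the front at about +17.5, roughly 52 mm short. Next I go to fixture (-75, 5) and descend.

Emit:
{"api": "carry_out", "payload": {"increments": [[[-16,-8,-30],[0,0,0],90],[[-31,-16,-65],[0,0,0],90],[[-31,-16,-105],[0,0,0],90],[[-31,-16,-145],[0,0,0],90],[[-31,-16,-165],[0,0,0],90]]}}

```text
time_s: 2.72
tool_pos: [0.4986, -0.0592, 0.0522]
ee_rot: [-3.072, -0.646, 0.009]
wrist_force: [-0.4, 0.3, -0.3]
grip_width: 0.0549
finger_force: 0.0
```

Emit:
{"api": "carry_out", "payload": {"increments": [[[0,0,-8],[0,0,0],90],[[0,0,-16],[0,0,0],90],[[0,0,-18],[0,0,0],90],[[0,0,-18],[0,0,0],90]]}}

```text
time_s: 3.05
tool_pos: [0.5034, -0.0587, 0.0398]
ee_rot: [3.072, 0.65, 0.004]
wrist_force: [0.5, 0.0, 0.1]
grip_width: 0.0551
finger_force: 0.0
```

```bash
python3 - <<'E'
from h import *
s=bot.sense(); print(s["tool_pos"],s["ee_rot"],s["grip_width"],s["wrist_force"])
a=np.deg2rad(24); R=np.array([[np.cos(a),np.sin(a)],[-np.sin(a),np.cos(a)]])
print((s["tool_pos"][:2]*1000-[573,-32])@R.T)
T=wristT(); im,d=capture("wrist"); P=cloud("wrist",d,T); np.savez("w2.npz",im=im,d=d,P=P); cv2.imwrite("pics/w2.png",im)
E
```

```text
[ 0.50343934 -0.05874249  0.03976912] [3.0723753  0.64974262 0.00378337] 0.05511003128821729 [0.47481316 0.01641092 0.14972987]
[-74.42397037   3.8623921 ]
```

View pics/w2.png

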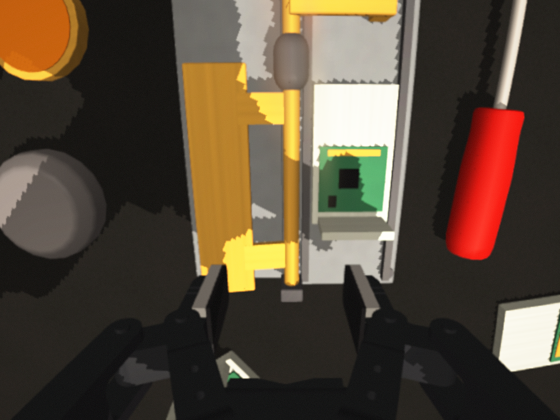

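The fingers show at (213,268), over the bar, and at (358,268), over the channel behind the tab at (355,228). Now I descend in steps, watching the force.

Emit:
{"api": "carry_out", "payload": {"increments": [[[0,0,-5],[0,0,0],90],[[0,0,-9],[0,0,0],90],[[0,0,-9],[0,0,0],90]]}}

```text
time_s: 3.35
tool_pos: [0.5023, -0.0579, 0.0291]
ee_rot: [3.073, 0.652, -0.0]
wrist_force: [-1.0, 0.3, -0.1]
grip_width: 0.0549
finger_force: 0.0
```

Emit:
{"api": "carry_out", "payload": {"increments": [[[0,0,-3],[0,0,0],90],[[0,0,-6],[0,0,0],90],[[0,0,-6],[0,0,0],90]]}}

```text
time_s: 3.6
tool_pos: [0.5027, -0.0578, 0.0232]
ee_rot: [-3.073, -0.652, -0.001]
wrist_force: [0.1, -0.5, 3.2]
grip_width: 0.0551
finger_force: 1.2
```

Emit:
{"api": "carry_out", "payload": {"increments": [[[0,0,-3],[0,0,0],90],[[0,0,-6],[0,0,0],90],[[0,0,-8],[0,0,0],90],[[0,0,-8],[0,0,0],90],[[0,0,-8],[0,0,0],90]]}}

```text
time_s: 4.02
tool_pos: [0.5028, -0.0577, 0.0156]
ee_rot: [-3.073, -0.651, -0.001]
wrist_force: [1.0, 2.0, 3.7]
grip_width: 0.0551
finger_force: 2.4
```

```bash
cat > look.py <<'E'
from h import *
import sys
s=bot.sense(); print(s["tool_pos"],s["grip_width"],s["wrist_force"])
a=np.deg2rad(24); R=np.array([[np.cos(a),np.sin(a)],[-np.sin(a),np.cos(a)]])
print("tcp F",(s["tool_pos"][:2]*1000-[573,-32])@R.T)
T=wristT(); im,d=capture("wrist"); P=cloud("wrist",d,T); cv2.imwrite(f"pics/{sys.argv[1]}.png",im)
F=(P[...,:2]*1000-[573,-32])@R.T; Z=P[...,2]*1000
def prof(x0,x1,y0,y1):
    k=(F[...,0]>x0)&(F[...,0]<x1)&(F[...,1]>y0)&(F[...,1]<y1)&(d>0); return F[k],Z[k]
f,z=prof(46,64,-46,-14)
k=z>20
if k.sum()>20:
    p=np.polyfit(f[k,1],z[k],1); print("jaw top z at y-36:",np.polyval(p,-36),"slope",p[0])
f,z=prof(-10,20,30,46)
if len(z)>20: p=np.polyfit(f[:,1],z,1); print("bar z at 38",np.polyval(p,38),"slope",p[0])
f,z=prof(-60,60,-40,-14); k=z>34; print("tab x",np.percentile(f[k,0],[5,50,95]) if k.sum()>5 else None)
k=(z>17)&(z<25)&(f[:,0]<44); print("plate front x",np.percentile(f[k,0],99.5))
E
python3 look.py w3
```

```text
[ 0.50275714 -0.05768477  0.01560032] 0.05509582648301542 [0.96461462 2.04379772 3.72980488]
tcp F [-74.61698271   5.10614358]
bar z at 38 20.56756680330931 slope -0.10320752699584684
tab x [-57.37932902 -56.07038828 -48.97115339]
plate front x 16.49885549316253
```

Clip at about 0.24 rad from the bar slope. Now pushing along +x of the fixture.

Emit:
{"api": "carry_out", "payload": {"increments": [[[3.7,1.6,-1],[0,0,0],90],[[7.3,3.3,-1],[0,0,0],90],[[11,4.9,-1],[0,0,0],90],[[14.6,6.5,-1],[0,0,0],90],[[18.3,8.1,-1],[0,0,0],90]]}}

```text
time_s: 4.48
tool_pos: [0.5188, -0.0507, 0.0139]
ee_rot: [3.072, 0.652, -0.008]
wrist_force: [-5.4, -0.4, 6.1]
grip_width: 0.0553
finger_force: 3.4
```

Emit:
{"api": "carry_out", "payload": {"increments": [[[3.7,1.6,0],[0,0,0],90],[[7.3,3.3,0],[0,0,0],90],[[9.1,4.1,0],[0,0,0],90],[[9.1,4.1,0],[0,0,0],90]]}}

```text
time_s: 4.82
tool_pos: [0.5285, -0.0464, 0.0139]
ee_rot: [3.072, 0.652, -0.006]
wrist_force: [-4.1, -0.9, 5.4]
grip_width: 0.0549
finger_force: 2.8
```

```bash
python3 look.py w4
```

```text
[ 0.528534   -0.04643735  0.0139384 ] 0.0548762943424128 [-4.14926454 -0.9226956   5.44355358]
tcp F [-46.49391098   4.89677897]
jaw top z at y-36: 40.955193856014134 slope -0.3024797201779956
bar z at 38 18.618932029033946 slope -0.15482381749627064
tab x [-46.17444677 -28.09264072  57.74537865]
plate front x 35.73098133792771
```

View pics/w4.png

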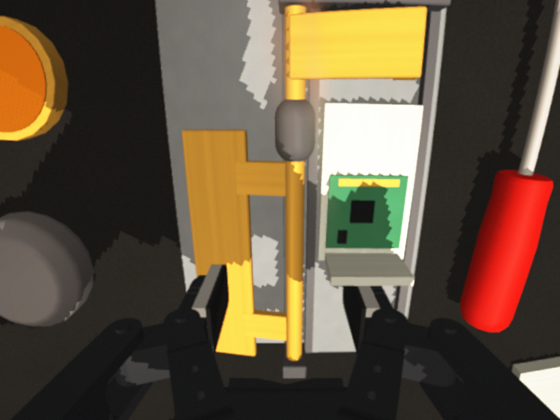

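The image shows the jaw raised at (360,45), the finger against the tab at (365,270), and the carrier front at (370,105), about 34 mm short. I continue pushing.

Emit:
{"api": "carry_out", "payload": {"increments": [[[3.7,1.6,0],[0,0,0],90],[[7.3,3.3,0],[0,0,0],90],[[11,4.9,0],[0,0,0],90],[[14.6,6.5,0],[0,0,0],90],[[18.3,8.1,0],[0,0,0],90]]}}

```text
time_s: 5.28
tool_pos: [0.5462, -0.0385, 0.0139]
ee_rot: [3.072, 0.652, -0.008]
wrist_force: [-5.3, -2.1, 5.4]
grip_width: 0.0553
finger_force: 3.4
```

Emit:
{"api": "carry_out", "payload": {"increments": [[[2.7,1.2,0],[0,0,0],90],[[5.5,2.4,0],[0,0,0],90],[[8.2,3.7,0],[0,0,0],90],[[10,4.5,0],[0,0,0],90],[[10,4.5,0],[0,0,0],90]]}}

```text
time_s: 5.7
tool_pos: [0.5568, -0.0338, 0.0139]
ee_rot: [3.072, 0.652, -0.006]
wrist_force: [-4.0, -0.7, 5.5]
grip_width: 0.0556
finger_force: 2.7
```

```bash
python3 look.py w5
```

```text
[ 0.55676615 -0.03382849  0.01391571] 0.05559509777755739 [-3.98578992 -0.74605404  5.46130401]
tcp F [-15.5740719    4.93248681]
jaw top z at y-36: 41.108883265307455 slope -0.3062639742664379
bar z at 38 49.16972486833794 slope -1.979967802222461
tab x [-15.55508616   2.49601883  57.53096418]
plate front x 41.551521052244745
```

Emit:
{"api": "carry_out", "payload": {"increments": [[[1,0.4,0],[0,0,0],90],[[1.8,0.8,0],[0,0,0],90],[[1.8,0.8,0],[0,0,0],90]]}}

```text
time_s: 6.0
tool_pos: [0.5582, -0.0332, 0.0139]
ee_rot: [3.072, 0.652, -0.008]
wrist_force: [-5.1, -0.2, 5.6]
grip_width: 0.0555
finger_force: 3.0
```

Emit:
{"api": "carry_out", "payload": {"increments": [[[1,0.4,0],[0,0,0],90],[[1.8,0.8,0],[0,0,0],90],[[1.8,0.8,0],[0,0,0],90]]}}

```text
time_s: 6.25
tool_pos: [0.56, -0.0325, 0.0139]
ee_rot: [3.072, 0.652, -0.008]
wrist_force: [-5.3, -0.9, 6.3]
grip_width: 0.0553
finger_force: 3.0
```

Emit:
{"api": "carry_out", "payload": {"increments": [[[1,0.4,0],[0,0,0],90],[[1.8,0.8,0],[0,0,0],90],[[1.8,0.8,0],[0,0,0],90]]}}

```text
time_s: 6.5
tool_pos: [0.5604, -0.0323, 0.0139]
ee_rot: [3.072, 0.651, -0.013]
wrist_force: [-8.7, -2.3, 9.0]
grip_width: 0.0549
finger_force: 5.2
```

Emit:
{"api": "carry_out", "payload": {"increments": [[[1,0.4,0],[0,0,0],90],[[1.8,0.8,0],[0,0,0],90],[[1.8,0.8,0],[0,0,0],90]]}}

```text
time_s: 6.75
tool_pos: [0.5605, -0.0322, 0.0139]
ee_rot: [3.072, 0.65, -0.02]
wrist_force: [-14.6, -4.5, 11.9]
grip_width: 0.0553
finger_force: 8.0
```

```bash
python3 look.py w6
```

```text
[ 0.56046229 -0.03222643  0.01390372] 0.055284238314375844 [-14.56048565  -4.4755456   11.9459255 ]
tcp F [-11.54586403   4.89269294]
jaw top z at y-36: 41.00887904824613 slope -0.3031107675672932
bar z at 38 50.030255666301784 slope -1.7310438542990307
tab x [-11.24812696   7.13773426  57.39249011]
plate front x 41.3194606381509
```

View pics/w6.png

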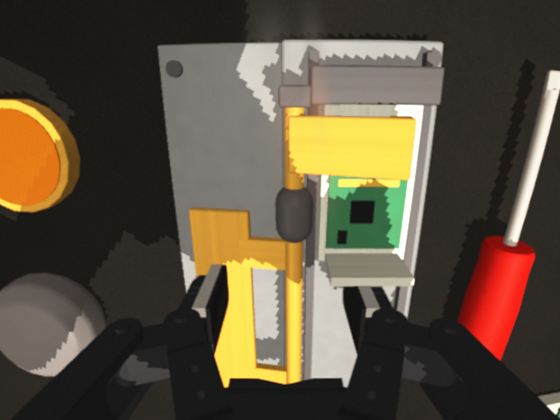

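The carrier is home: the arm stalled with the force rising, TCP at fixture x = -11.5, and the carrier front at (365,105) against the stop block. I back off from the tab first, then raise slowly.

Emit:
{"api": "carry_out", "payload": {"increments": [[[-2.7,-1.2,0],[0,0,0],90],[[-5.5,-2.4,0],[0,0,0],90],[[-8.2,-3.6,0],[0,0,0],90],[[-11.9,-5.3,0],[0,0,0],90],[[-11.9,-5.3,0],[0,0,0],90]]}}

```text
time_s: 7.22
tool_pos: [0.5544, -0.0356, 0.0153]
ee_rot: [3.072, 0.651, 0.005]
wrist_force: [1.5, 1.3, 4.4]
grip_width: 0.0553
finger_force: 2.6
```

```bash
python3 look.py w7
```

```text
[ 0.55444592 -0.03557553  0.01530166] 0.055296150823786396 [1.52278762 1.303225   4.42747531]
tcp F [-18.40429609   4.28021716]
jaw top z at y-36: 39.35664352187146 slope -0.2605437161801224
bar z at 38 48.319181761721495 slope -2.079039006697683
tab x [-18.546959    -0.27124923  57.30891226]
plate front x 42.27236882393779
```

View pics/w7.png

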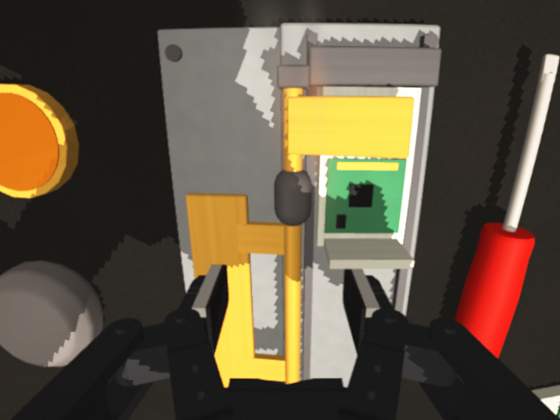

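The tab at (370,255) stayed put while the finger moved off 7 mm, and the carrier is still at the stop, row 88. Raising now.

Emit:
{"api": "carry_out", "payload": {"increments": [[[0,0,3],[0,0,0],90],[[0,0,6],[0,0,0],90],[[0,0,9],[0,0,0],90],[[0,0,12],[0,0,0],90],[[0,0,16],[0,0,0],90]]}}

```text
time_s: 7.68
tool_pos: [0.552, -0.0354, 0.0293]
ee_rot: [-3.073, -0.651, 0.006]
wrist_force: [0.6, -0.6, 0.5]
grip_width: 0.0553
finger_force: 0.0
```

Emit:
{"api": "carry_out", "payload": {"increments": [[[-4,-2,15],[0,0,0],90],[[-8,-4,40],[0,0,0],90],[[-12,-6,70],[0,0,0],90],[[-16,-8,100],[0,0,0],90],[[-16,-8,100],[0,0,0],90]]}}

```text
time_s: 8.1
tool_pos: [0.5402, -0.0444, 0.1374]
ee_rot: [3.068, 0.65, 0.016]
wrist_force: [1.2, 0.6, 1.9]
grip_width: 0.055
finger_force: 0.0
```

Emit:
{"api": "carry_out", "payload": {"increments": [[[0,0,0],[0,0,0],90],[[0,0,0],[0,0,0],90],[[0,0,0],[0,0,0],90]]}}

```text
time_s: 8.35
tool_pos: [0.5362, -0.0431, 0.1283]
ee_rot: [-3.072, -0.651, 0.006]
wrist_force: [0.7, -0.4, -0.3]
grip_width: 0.0553
finger_force: 0.0
```

```bash
python3 look.py w8; python3 - <<'E'
import cv2
im=cv2.imread("pics/w8.png"); cv2.imwrite("pics/w8c.png",cv2.resize(im[20:320,180:420],None,fx=2,fy=2))
E
```

```text
[ 0.53616341 -0.0430538   0.1282856 ] 0.05525005965592625 [ 0.7001525  -0.37067326 -0.27187806]
tcp F [-38.14788553   4.88463805]
jaw top z at y-36: 32.874292649149545 slope -0.08027610596922284
bar z at 38 25.593948531662033 slope 0.03669285673868364
tab x [-40.96247568 -24.58963512 -18.52126467]
plate front x 43.63386937783523
```

View pics/w8c.png

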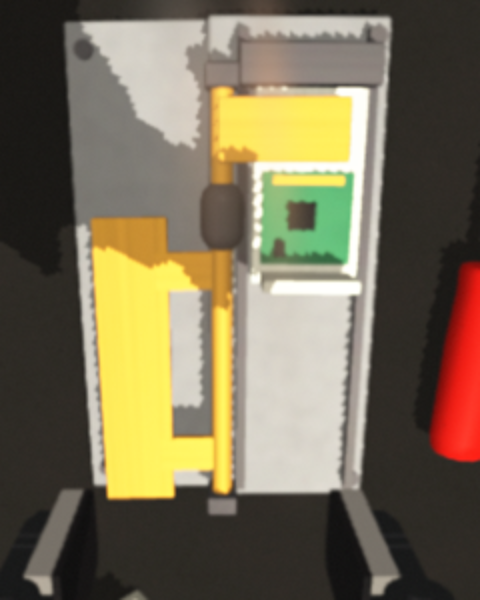

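The carrier front (305,88 in the crop) is at the stop. The clip rests on the carrier at about 0.1 rad by its slopes, and the gripper is clear. Handing in.

```bash
python3 -c "
from rig import workorder
print(workorder.job_done())"
```

```text
the job is handed in; nothing more can be done
None
```

The carrier is loaded: in the last picture it sits home against the end stop with the clip closed on it at about 0.1 rad and the gripper clear. I handed the job in at about 8.5 s, and the hand-in gave no verdict.

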